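Line up candle tins along the rail and fill each with a cardboard insert

ROBOT

A 7-joint arm with a two-finger parallel gripper is mounted at the origin on the work surface. World frame = base frame: x ahead of the robot, y to its left, z up, the work surface at z = 0. Lengths are in m, angles in rad, forces in N, time in s.
With the tool pointing down it reaches from about 0.4 to 0.9 m from the base axis. Payload 5.5 kg.
Tool frame: the origin (TCP) lies midway between the tips of the shut fingers; the grasp point (between the pads) lies 19 mm behind it (manip.grip_depth is the distance from the TCP to the grasp point, in m); z points along the fingers, y is the line along which they close (so a half turn about z gives the same grasp; the last joint's range is limited). The gripper opens to 92 mm and grips with 3 to 60 N. Pads are 19 mm wide; open, the fingers measure 130 mm over their backs; the gripper's body (75 mm by 190 mm) begins 47 mm behind the grasp point.
Start: joints at [-0.969, 0.501, -0.427, 1.55, 0.221, 1.138, -0.21], TCP at [0.216, 0.613, 0.227] pointing down, gripper open.
Joint ranges: [-2.88, 2.88], [-0.31, 2.03], [-1.54, 1.56], [0.2, 2.42], [-1.41, 4.55], [0.19, 2.02], [-2.57, 2.57]. Speed limits (rad/s): [2.57, 2.57, 3.14, 3.14, 3.14, 3.14, 3.14].

INTERFACE

Orientations are given as a unit quaternion [x, y, z, w].
In Python, from bench import manip, effector, viewer gives the robot as it stands. Calls block until the motion is done:
- manip.move_pose(position, orientation): joint-space move of the TCP to a pose.
- manip.servo_line(position, ori=None, vel=0.15): straight line of the TCP; ori=None keeps the orientation; vel is the mean speed in m/s.
- manip.movej(angles): joint-space move.
- effector.open_jaws() and effector.close(f_grip=None): open the fingers fully, or close them until they stop; f_grip is the grip in N (None keeps the last).
- manip.sleep(seconds).
- manip.solve_ik(position, orientation): joint angles nearest the present ones, or None.
- viewer.get_image(name): name is "scene" or "top"; returns the picture (480x640x3 uint8, red, green, blue); there is no depth.
- viewer.get_calibration(name): a dict with "vfov" (degrees; the focal length in pixels is half the picture's height over the tangent of half this angle, whatever the lens; pixels are square), "cx", "cy" (the principal point, pixels), "eye" and "attitude" of the camera in the world. Camera axes: x right, y down, z forward; pixel columns grow to the right and rows downward; lengths in m; the calibration is good to about 2 mm. A picture is of the moment at which its call begins. get_calibration takes no time and is no camera call.
A pose or a line that the arm cannot do raises manip.PlanningError and nothing moves.
- manip.hand_in(): hands the job in; it is judged then, once.
Readings, each from a call of its own:
- manip.current_clock(): time.
- manip.current_q(): joint angles.
- manip.current_joint_velocities(): joint speeds.
- manip.current_tau(): joint torques, N m.
- manip.current_tool_pos(): TCP position.
- manip.current_tcp_rot(): TCP orientation.
- manip.current_force(): force on the tool from outside, world axes, zero at the start.
- manip.current_wrist_torque(): the same for the moment, N m.
- manip.current_finger_gap(): finger opening in m.
- manip.current_gripper_force(): force on a finger pad.
Only numpy, scipy, OpenCV 4.12 (cv2) and the standard library are available. Lean on these libraries where they do the work, as an engineer would, in place of code of your own. Each camera call takes 0.05 s, during which the arm holds its last target. There are 200 camera calls.

TASK

First slide the empty tins into one straight row against the guide rail, each touching the rail and centred on a mark of its own, starting at the mark nearest the black end block and leaving no mark empty in between. Only when the whole row stands, take cardboard inserts from the tray one at a time and put one into each tin, wick up, pressed down level on the tin's bottom. In the end the row must still be straight on its marks, spare inserts stay standing in the tray, and the phone, knife, tape roll and marker must not be shoved about.

Things in the scene. Friction and masses are not known exactly. Their poses are not given: they have to be found in the camera images.
- rail: fixed straight aluminium guide rail on the table, 495 mm long (along its own y), 20 mm thick (x), 30 mm high; its straight front face, towards the robot, is at own x = -10 mm. Four dark vertical marks, 6 mm wide, cross its face and top at 125 mm spacing; a black end block 22 mm long and 45 mm high closes the +y end (the robot's left). Origin: centre of its underside
- spot0 (a point): point on the table where the centre of a tin belongs that touches the rail and is centred on mark 1 counted from the end block: 45 mm in front of the rail's face, at rail y = +187.5 mm; axes as the rail's (y along the rail towards the end block, x into the rail)
- spot1 (a point): point on the table where the centre of a tin belongs that touches the rail and is centred on mark 2 counted from the end block: 45 mm in front of the rail's face, at rail y = +62.5 mm; axes as the rail's (y along the rail towards the end block, x into the rail)
- spot2 (a point): point on the table where the centre of a tin belongs that touches the rail and is centred on mark 3 counted from the end block: 45 mm in front of the rail's face, at rail y = -62.5 mm; axes as the rail's (y along the rail towards the end block, x into the rail)
- spot3 (a point): point on the table where the centre of a tin belongs that touches the rail and is centred on mark 4 counted from the end block: 45 mm in front of the rail's face, at rail y = -187.5 mm; axes as the rail's (y along the rail towards the end block, x into the rail)
- tinA: empty round tin, brass-coloured outside, white inside, open on top: outer diameter 90 mm, height 35 mm, wall 3 mm, floor 3 mm thick, inner diameter about 83 mm, 90 g. Too wide to grip across the outside; it slides on the table when pushed outside or from within; thin scraps lying about do not hinder it. Origin: centre of its underside, z up. May be absent
- tinB: empty round tin, brass-coloured outside, white inside, open on top: outer diameter 90 mm, height 35 mm, wall 3 mm, floor 3 mm thick, inner diameter about 83 mm, 90 g. Too wide to grip across the outside; it slides on the table when pushed outside or from within; thin scraps lying about do not hinder it. Origin: centre of its underside, z up. May be absent
- tinC: empty round tin, brass-coloured outside, white inside, open on top: outer diameter 90 mm, height 35 mm, wall 3 mm, floor 3 mm thick, inner diameter about 83 mm, 90 g. Too wide to grip across the outside; it slides on the table when pushed outside or from within; thin scraps lying about do not hinder it. Origin: centre of its underside, z up. May be absent
- tinD: empty round tin, brass-coloured outside, white inside, open on top: outer diameter 90 mm, height 35 mm, wall 3 mm, floor 3 mm thick, inner diameter about 83 mm, 90 g. Too wide to grip across the outside; it slides on the table when pushed outside or from within; thin scraps lying about do not hinder it. Origin: centre of its underside, z up. May be absent
- tray: fixed shallow grey tray holding the inserts in two rows of two, 200 x 200 mm outside, 22 mm high, walls and floor 5 mm thick, to the robot's left. Origin: centre of its underside
- insert1: rolled cardboard insert: a rigid brown disc 72 mm in diameter (about 5 mm of play all round inside a tin) and 24 mm high, with a flat upright tab (the wick) amid its top, 30 mm wide along its own x, 10 mm thick along its own y, rising 30 mm above the disc (tab top 54 mm above the origin). 50 g. Origin: centre of its underside, z up. Starts upright in the tray
- insert2: rolled cardboard insert: a rigid brown disc 72 mm in diameter (about 5 mm of play all round inside a tin) and 24 mm high, with a flat upright tab (the wick) amid its top, 30 mm wide along its own x, 10 mm thick along its own y, rising 30 mm above the disc (tab top 54 mm above the origin). 50 g. Origin: centre of its underside, z up. Starts upright in the tray
- insert3: rolled cardboard insert: a rigid brown disc 72 mm in diameter (about 5 mm of play all round inside a tin) and 24 mm high, with a flat upright tab (the wick) amid its top, 30 mm wide along its own x, 10 mm thick along its own y, rising 30 mm above the disc (tab top 54 mm above the origin). 50 g. Origin: centre of its underside, z up. Starts upright in the tray
- insert4: rolled cardboard insert: a rigid brown disc 72 mm in diameter (about 5 mm of play all round inside a tin) and 24 mm high, with a flat upright tab (the wick) amid its top, 30 mm wide along its own x, 10 mm thick along its own y, rising 30 mm above the disc (tab top 54 mm above the origin). 50 g. Origin: centre of its underside, z up. Starts upright in the tray
- phone: bystander: phone lying flat, 150 x 74 x 9 mm (x, y, z). Origin: centre of its underside
- knife: bystander: utility knife lying flat, handle 100 x 24 x 16 mm with a 50 mm blade in its +x end, about 150 mm long along its x. Origin: near its middle, at the underside
- tape: bystander: roll of parcel tape lying flat behind the rail, 100 mm in diameter, 48 mm high. Origin: centre of its underside
- marker: bystander: white marker pen, 130 mm long along its x, 18 mm wide, 16 mm high. Origin: centre of its underside
- jar: bystander, fixed: glass jar, 72 mm in diameter, 90 mm high, holding wooden sticks that reach 140 mm, near the robot's right. Origin: centre of its underside

How it is judged:
On the way, in this order (a step that is already met when the one before it is completed fails the run):
1. all tins stand in the row on the first marks, against the rail, the inserts still in the tray (((x of tinA in the frame of spot0 between -0.007 and 0.007 m and y of tinA in the frame of spot0 between -0.008 and 0.008 m) or (x of tinA in the frame of spot1 between -0.007 and 0.007 m and y of tinA in the frame of spot1 between -0.008 and 0.008 m) or (x of tinA in the frame of spot2 between -0.007 and 0.007 m and y of tinA in the frame of spot2 between -0.008 and 0.008 m) or (x of tinA in the frame of spot3 between -0.007 and 0.007 m and y of tinA in the frame of spot3 between -0.008 and 0.008 m)) and ((x of tinB in the frame of spot0 between -0.007 and 0.007 m and y of tinB in the frame of spot0 between -0.008 and 0.008 m) or (x of tinB in the frame of spot1 between -0.007 and 0.007 m and y of tinB in the frame of spot1 between -0.008 and 0.008 m) or (x of tinB in the frame of spot2 between -0.007 and 0.007 m and y of tinB in the frame of spot2 between -0.008 and 0.008 m) or (x of tinB in the frame of spot3 between -0.007 and 0.007 m and y of tinB in the frame of spot3 between -0.008 and 0.008 m)) and ((x of tinC in the frame of spot0 between -0.007 and 0.007 m and y of tinC in the frame of spot0 between -0.008 and 0.008 m) or (x of tinC in the frame of spot1 between -0.007 and 0.007 m and y of tinC in the frame of spot1 between -0.008 and 0.008 m) or (x of tinC in the frame of spot2 between -0.007 and 0.007 m and y of tinC in the frame of spot2 between -0.008 and 0.008 m) or (x of tinC in the frame of spot3 between -0.007 and 0.007 m and y of tinC in the frame of spot3 between -0.008 and 0.008 m)) and ((x of tinD in the frame of spot0 between -0.007 and 0.007 m and y of tinD in the frame of spot0 between -0.008 and 0.008 m) or (x of tinD in the frame of spot1 between -0.007 and 0.007 m and y of tinD in the frame of spot1 between -0.008 and 0.008 m) or (x of tinD in the frame of spot2 between -0.007 and 0.007 m and y of tinD in the frame of spot2 between -0.008 and 0.008 m) or (x of tinD in the frame of spot3 between -0.007 and 0.007 m and y of tinD in the frame of spot3 between -0.008 and 0.008 m)) and ((x of tinA in the frame of spot0 between -0.007 and 0.007 m and y of tinA in the frame of spot0 between -0.008 and 0.008 m) or (x of tinB in the frame of spot0 between -0.007 and 0.007 m and y of tinB in the frame of spot0 between -0.008 and 0.008 m) or (x of tinC in the frame of spot0 between -0.007 and 0.007 m and y of tinC in the frame of spot0 between -0.008 and 0.008 m) or (x of tinD in the frame of spot0 between -0.007 and 0.007 m and y of tinD in the frame of spot0 between -0.008 and 0.008 m)) and ((x of tinA in the frame of spot1 between -0.007 and 0.007 m and y of tinA in the frame of spot1 between -0.008 and 0.008 m) or (x of tinB in the frame of spot1 between -0.007 and 0.007 m and y of tinB in the frame of spot1 between -0.008 and 0.008 m) or (x of tinC in the frame of spot1 between -0.007 and 0.007 m and y of tinC in the frame of spot1 between -0.008 and 0.008 m) or (x of tinD in the frame of spot1 between -0.007 and 0.007 m and y of tinD in the frame of spot1 between -0.008 and 0.008 m)) and ((x of tinA in the frame of spot2 between -0.007 and 0.007 m and y of tinA in the frame of spot2 between -0.008 and 0.008 m) or (x of tinB in the frame of spot2 between -0.007 and 0.007 m and y of tinB in the frame of spot2 between -0.008 and 0.008 m) or (x of tinC in the frame of spot2 between -0.007 and 0.007 m and y of tinC in the frame of spot2 between -0.008 and 0.008 m) or (x of tinD in the frame of spot2 between -0.007 and 0.007 m and y of tinD in the frame of spot2 between -0.008 and 0.008 m)) and angle between each of tinA, tinB, tinC, tinD's own z axis and vertical below 0.08 rad and x of insert1 in the frame of tray between -0.09 and 0.09 m and y of insert1 in the frame of tray between -0.09 and 0.09 m and height (world z) of each of insert1, insert2, insert3, insert4 below 0.02 m and angle between each of insert1, insert2, insert3, insert4's own z axis and vertical below 0.1 rad and x of insert2 in the frame of tray between -0.09 and 0.09 m and y of insert2 in the frame of tray between -0.09 and 0.09 m and x of insert3 in the frame of tray between -0.09 and 0.09 m and y of insert3 in the frame of tray between -0.09 and 0.09 m and x of insert4 in the frame of tray between -0.09 and 0.09 m and y of insert4 in the frame of tray between -0.09 and 0.09 m), for 0.2 s.
2. every tin holds an insert, level on its bottom ((((horizontal distance between insert1 and tinA below 0.01 m and z of insert1 in the frame of tinA between 0 and 0.007 m) and angle between insert1's own z axis and vertical below 0.08 rad) or ((horizontal distance between insert2 and tinA below 0.01 m and z of insert2 in the frame of tinA between 0 and 0.007 m) and angle between insert2's own z axis and vertical below 0.08 rad) or ((horizontal distance between insert3 and tinA below 0.01 m and z of insert3 in the frame of tinA between 0 and 0.007 m) and angle between insert3's own z axis and vertical below 0.08 rad) or ((horizontal distance between insert4 and tinA below 0.01 m and z of insert4 in the frame of tinA between 0 and 0.007 m) and angle between insert4's own z axis and vertical below 0.08 rad)) and (((horizontal distance between insert1 and tinB below 0.01 m and z of insert1 in the frame of tinB between 0 and 0.007 m) and angle between insert1's own z axis and vertical below 0.08 rad) or ((horizontal distance between insert2 and tinB below 0.01 m and z of insert2 in the frame of tinB between 0 and 0.007 m) and angle between insert2's own z axis and vertical below 0.08 rad) or ((horizontal distance between insert3 and tinB below 0.01 m and z of insert3 in the frame of tinB between 0 and 0.007 m) and angle between insert3's own z axis and vertical below 0.08 rad) or ((horizontal distance between insert4 and tinB below 0.01 m and z of insert4 in the frame of tinB between 0 and 0.007 m) and angle between insert4's own z axis and vertical below 0.08 rad)) and (((horizontal distance between insert1 and tinC below 0.01 m and z of insert1 in the frame of tinC between 0 and 0.007 m) and angle between insert1's own z axis and vertical below 0.08 rad) or ((horizontal distance between insert2 and tinC below 0.01 m and z of insert2 in the frame of tinC between 0 and 0.007 m) and angle between insert2's own z axis and vertical below 0.08 rad) or ((horizontal distance between insert3 and tinC below 0.01 m and z of insert3 in the frame of tinC between 0 and 0.007 m) and angle between insert3's own z axis and vertical below 0.08 rad) or ((horizontal distance between insert4 and tinC below 0.01 m and z of insert4 in the frame of tinC between 0 and 0.007 m) and angle between insert4's own z axis and vertical below 0.08 rad)) and (((horizontal distance between insert1 and tinD below 0.01 m and z of insert1 in the frame of tinD between 0 and 0.007 m) and angle between insert1's own z axis and vertical below 0.08 rad) or ((horizontal distance between insert2 and tinD below 0.01 m and z of insert2 in the frame of tinD between 0 and 0.007 m) and angle between insert2's own z axis and vertical below 0.08 rad) or ((horizontal distance between insert3 and tinD below 0.01 m and z of insert3 in the frame of tinD between 0 and 0.007 m) and angle between insert3's own z axis and vertical below 0.08 rad) or ((horizontal distance between insert4 and tinD below 0.01 m and z of insert4 in the frame of tinD between 0 and 0.007 m) and angle between insert4's own z axis and vertical below 0.08 rad))), for 0.2 s.
At the end, for the whole second after the job is handed in: Every tin stands within 8 mm along and 7 mm across the rail of its own spot, no gap from spot 0; each holds one insert, underside under 7 mm above the tin's, within 10 mm of its axis, tilt under 0.08 rad; other inserts stand in the tray; all at rest (all of step 2 and ((x of tinA in the frame of spot0 between -0.007 and 0.007 m and y of tinA in the frame of spot0 between -0.008 and 0.008 m) or (x of tinA in the frame of spot1 between -0.007 and 0.007 m and y of tinA in the frame of spot1 between -0.008 and 0.008 m) or (x of tinA in the frame of spot2 between -0.007 and 0.007 m and y of tinA in the frame of spot2 between -0.008 and 0.008 m) or (x of tinA in the frame of spot3 between -0.007 and 0.007 m and y of tinA in the frame of spot3 between -0.008 and 0.008 m)) and ((x of tinB in the frame of spot0 between -0.007 and 0.007 m and y of tinB in the frame of spot0 between -0.008 and 0.008 m) or (x of tinB in the frame of spot1 between -0.007 and 0.007 m and y of tinB in the frame of spot1 between -0.008 and 0.008 m) or (x of tinB in the frame of spot2 between -0.007 and 0.007 m and y of tinB in the frame of spot2 between -0.008 and 0.008 m) or (x of tinB in the frame of spot3 between -0.007 and 0.007 m and y of tinB in the frame of spot3 between -0.008 and 0.008 m)) and ((x of tinC in the frame of spot0 between -0.007 and 0.007 m and y of tinC in the frame of spot0 between -0.008 and 0.008 m) or (x of tinC in the frame of spot1 between -0.007 and 0.007 m and y of tinC in the frame of spot1 between -0.008 and 0.008 m) or (x of tinC in the frame of spot2 between -0.007 and 0.007 m and y of tinC in the frame of spot2 between -0.008 and 0.008 m) or (x of tinC in the frame of spot3 between -0.007 and 0.007 m and y of tinC in the frame of spot3 between -0.008 and 0.008 m)) and ((x of tinD in the frame of spot0 between -0.007 and 0.007 m and y of tinD in the frame of spot0 between -0.008 and 0.008 m) or (x of tinD in the frame of spot1 between -0.007 and 0.007 m and y of tinD in the frame of spot1 between -0.008 and 0.008 m) or (x of tinD in the frame of spot2 between -0.007 and 0.007 m and y of tinD in the frame of spot2 between -0.008 and 0.008 m) or (x of tinD in the frame of spot3 between -0.007 and 0.007 m and y of tinD in the frame of spot3 between -0.008 and 0.008 m)) and ((x of tinA in the frame of spot0 between -0.007 and 0.007 m and y of tinA in the frame of spot0 between -0.008 and 0.008 m) or (x of tinB in the frame of spot0 between -0.007 and 0.007 m and y of tinB in the frame of spot0 between -0.008 and 0.008 m) or (x of tinC in the frame of spot0 between -0.007 and 0.007 m and y of tinC in the frame of spot0 between -0.008 and 0.008 m) or (x of tinD in the frame of spot0 between -0.007 and 0.007 m and y of tinD in the frame of spot0 between -0.008 and 0.008 m)) and ((x of tinA in the frame of spot1 between -0.007 and 0.007 m and y of tinA in the frame of spot1 between -0.008 and 0.008 m) or (x of tinB in the frame of spot1 between -0.007 and 0.007 m and y of tinB in the frame of spot1 between -0.008 and 0.008 m) or (x of tinC in the frame of spot1 between -0.007 and 0.007 m and y of tinC in the frame of spot1 between -0.008 and 0.008 m) or (x of tinD in the frame of spot1 between -0.007 and 0.007 m and y of tinD in the frame of spot1 between -0.008 and 0.008 m)) and ((x of tinA in the frame of spot2 between -0.007 and 0.007 m and y of tinA in the frame of spot2 between -0.008 and 0.008 m) or (x of tinB in the frame of spot2 between -0.007 and 0.007 m and y of tinB in the frame of spot2 between -0.008 and 0.008 m) or (x of tinC in the frame of spot2 between -0.007 and 0.007 m and y of tinC in the frame of spot2 between -0.008 and 0.008 m) or (x of tinD in the frame of spot2 between -0.007 and 0.007 m and y of tinD in the frame of spot2 between -0.008 and 0.008 m)) and angle between each of tinA, tinB, tinC, tinD's own z axis and vertical below 0.08 rad and ((horizontal distance between insert1 and tinA below 0.01 m and z of insert1 in the frame of tinA between 0 and 0.007 m) or (horizontal distance between insert1 and tinB below 0.01 m and z of insert1 in the frame of tinB between 0 and 0.007 m) or (horizontal distance between insert1 and tinC below 0.01 m and z of insert1 in the frame of tinC between 0 and 0.007 m) or (horizontal distance between insert1 and tinD below 0.01 m and z of insert1 in the frame of tinD between 0 and 0.007 m) or (x of insert1 in the frame of tray between -0.09 and 0.09 m and y of insert1 in the frame of tray between -0.09 and 0.09 m and height (world z) of insert1 below 0.02 m and angle between insert1's own z axis and vertical below 0.1 rad)) and ((horizontal distance between insert2 and tinA below 0.01 m and z of insert2 in the frame of tinA between 0 and 0.007 m) or (horizontal distance between insert2 and tinB below 0.01 m and z of insert2 in the frame of tinB between 0 and 0.007 m) or (horizontal distance between insert2 and tinC below 0.01 m and z of insert2 in the frame of tinC between 0 and 0.007 m) or (horizontal distance between insert2 and tinD below 0.01 m and z of insert2 in the frame of tinD between 0 and 0.007 m) or (x of insert2 in the frame of tray between -0.09 and 0.09 m and y of insert2 in the frame of tray between -0.09 and 0.09 m and height (world z) of insert2 below 0.02 m and angle between insert2's own z axis and vertical below 0.1 rad)) and ((horizontal distance between insert3 and tinA below 0.01 m and z of insert3 in the frame of tinA between 0 and 0.007 m) or (horizontal distance between insert3 and tinB below 0.01 m and z of insert3 in the frame of tinB between 0 and 0.007 m) or (horizontal distance between insert3 and tinC below 0.01 m and z of insert3 in the frame of tinC between 0 and 0.007 m) or (horizontal distance between insert3 and tinD below 0.01 m and z of insert3 in the frame of tinD between 0 and 0.007 m) or (x of insert3 in the frame of tray between -0.09 and 0.09 m and y of insert3 in the frame of tray between -0.09 and 0.09 m and height (world z) of insert3 below 0.02 m and angle between insert3's own z axis and vertical below 0.1 rad)) and ((horizontal distance between insert4 and tinA below 0.01 m and z of insert4 in the frame of tinA between 0 and 0.007 m) or (horizontal distance between insert4 and tinB below 0.01 m and z of insert4 in the frame of tinB between 0 and 0.007 m) or (horizontal distance between insert4 and tinC below 0.01 m and z of insert4 in the frame of tinC between 0 and 0.007 m) or (horizontal distance between insert4 and tinD below 0.01 m and z of insert4 in the frame of tinD between 0 and 0.007 m) or (x of insert4 in the frame of tray between -0.09 and 0.09 m and y of insert4 in the frame of tray between -0.09 and 0.09 m and height (world z) of insert4 below 0.02 m and angle between insert4's own z axis and vertical below 0.1 rad)) and linear speed of each of tinA, tinB, tinC, tinD, insert1, insert2, insert3, insert4 below 0.02 m/s); the robot touches nothing.
It fails at once if the phone is shoved more than 30 mm (distance of phone from where it was at the start of the episode above 0.03 m).
It fails at once if the knife is shoved more than 30 mm (distance of knife from where it was at the start of the episode above 0.03 m).
It fails at once if the tape is shoved more than 30 mm (distance of tape from where it was at the start of the episode above 0.03 m).
It fails at once if the marker is shoved more than 30 mm (distance of marker from where it was at the start of the episode above 0.03 m).
Of tinA, tinB, tinC, tinD only 3 to 4 are there at a start; the rules pass over those that are not, and their reading is None.
At some moment in a run one of tinA, tinB, tinC, tinD may be knocked a few centimetres aside while the robot is not near it.
It also fails if it takes over 210 s, if anything falls off the work surface, if the arm or the gripper's body presses on something with over 40 N, if the wrist force passes 120 N, or if a joint passes its speed limit or range.

## Working session

There is one attempt and no reset: what is moved stays moved. The work goes in short steps, each a Python script; the robot and the scene stay as the last script left them, time stands still between calls to the robot, and variables do not carry over. Pictures are saved under pics/ and viewed, at most 14 in all, crops included, and the job is handed in when it is done.

```bash
ls; mkdir -p pics
python3 - <<'E'
from bench import manip, effector, viewer
import cv2
for n in ("scene","top"):
    cv2.imwrite(f"pics/{n}0.png",viewer.get_image(n)[:,:,::-1]); print(n,viewer.get_calibration(n))
print(manip.current_clock(),manip.current_tool_pos(),manip.current_tcp_rot(),manip.grip_depth)
E
```

```text
pics
scene {'vfov': 45.678717206961196, 'cx': 317.0538548895071, 'cy': 244.5900972137178, 'eye': array([1.51043189, 0.59497276, 0.90206356]), 'attitude': array([ 0.4230102 ,  0.79113269, -0.38628387, -0.21437401])}
top {'vfov': 47.13937355375191, 'cx': 321.7729868818226, 'cy': 244.89394576162144, 'eye': array([ 0.34989935, -0.01859931,  1.53646665]), 'attitude': array([-0.70063438,  0.71080954, -0.0490309 ,  0.03817367])}
0.1 [0.21587394 0.61243966 0.22578341] [ 1.68584750e-01  9.85686769e-01 -8.60698008e-04 -1.85842366e-04] 0.0188
```

View pics/top0.png

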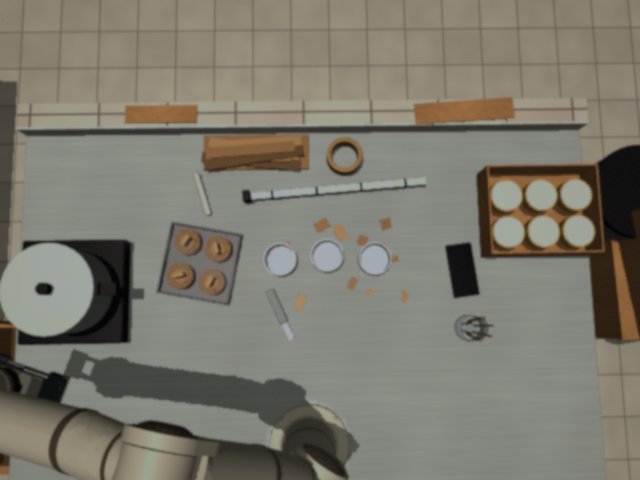

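View pics/scene0.png

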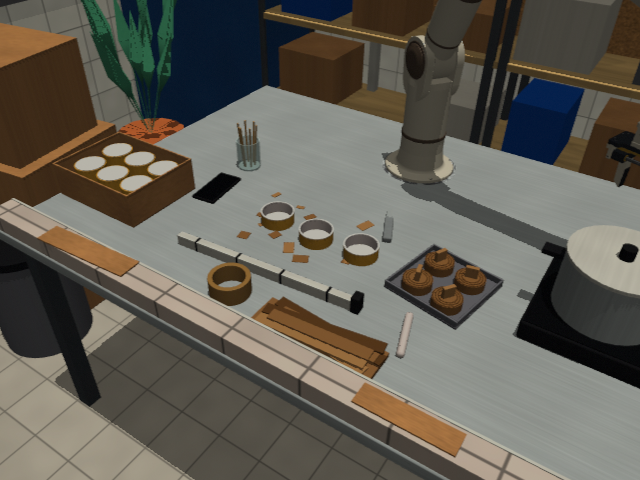

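The top view shows three tins at about (281,260), (327,256) and (374,259). The rail runs from the black block at (248,196) to (425,182). The tray is at (201,263) with four inserts, the knife at (280,315), the marker at (203,193), the phone at (462,270) and the jar at (472,327). The scene view agrees: three tins, a fourth is absent.

```bash
cat > h.py <<'E'
from bench import manip, effector, viewer
import numpy as np, cv2
from scipy.spatial.transform import Rotation as R
def cam(n):
    c=viewer.get_calibration(n); f=240/np.tan(np.radians(c['vfov'])/2)
    return np.array([[f,0,c['cx']],[0,f,c['cy']],[0,0,1]]),R.from_quat(c['attitude']).as_matrix(),np.array(c['eye'])
def px2w(n,uv,z):
    K,A,e=cam(n); uv=np.atleast_2d(np.asarray(uv,float))
    d=(A@np.linalg.inv(K)@np.c_[uv,np.ones(len(uv))].T).T
    return e+d*((z-e[2])/d[:,2])[:,None]
def w2px(n,p):
    K,A,e=cam(n); q=(K@A.T@(np.atleast_2d(p)-e).T).T; return q[:,:2]/q[:,2:]
def grab(n,name=None):
    im=viewer.get_image(n)[:,:,::-1].copy()
    if name: cv2.imwrite(f"pics/{name}.png",im)
    return im
E
python3 - <<'E'
from h import *
im=cv2.imread("pics/top0.png")
cv2.imwrite("pics/crop0.png",cv2.resize(im[170:320,150:350],None,fx=4,fy=4,interpolation=cv2.INTER_CUBIC))
cv2.imwrite("pics/crop1.png",cv2.resize(im[150:300,240:440],None,fx=4,fy=4,interpolation=cv2.INTER_CUBIC))
print("base px",w2px("top",[0,0,0]),w2px("scene",[0,0,0]))
g=cv2.cvtColor(im,cv2.COLOR_BGR2HSV)
for (x0,x1,y0,y1) in [(258,304,235,285),(304,351,232,280),(351,397,235,285)]:
    s=g[y0:y1,x0:x1]; m=((s[...,2]>175)).astype(np.uint8)
    n,l,st,c=cv2.connectedComponentsWithStats(m); k=1+np.argmax(st[1:,4]); u=c[k]+[x0,y0]
    print("tin",u,st[k],px2w("top",u,.03))
E
```

```text
base px [[308.61800773 444.23330117]] [[418.68852855 165.84701027]]
tin [281.23478261 260.33478261] [ 11  13  25  25 460] [[0.49536351 0.0688096  0.03      ]]
tin [326.98922414 256.48491379] [ 11  12  24  25 464] [[ 0.50425346 -0.05707927  0.03      ]]
tin [373.89932886 259.65548098] [ 12  13  23  24 447] [[ 0.49369102 -0.1861586   0.03      ]]
```

View pics/crop0.png

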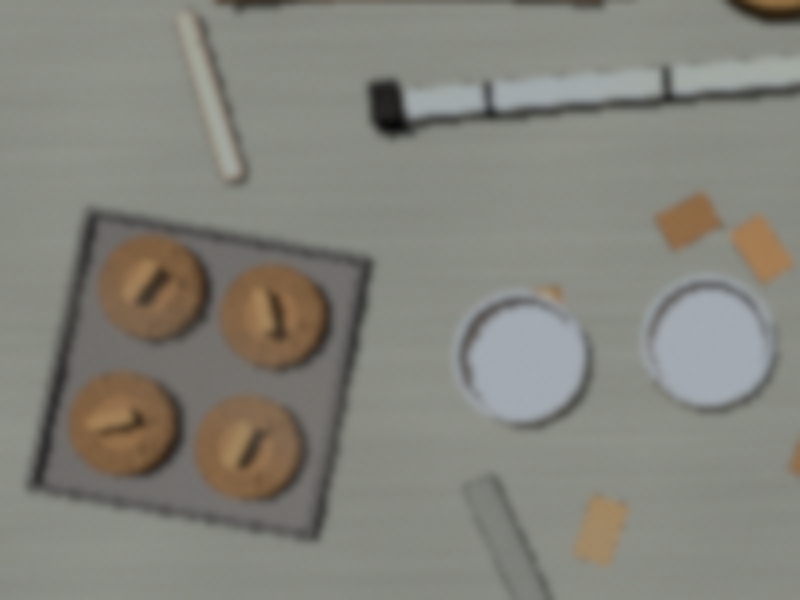

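View pics/crop1.png

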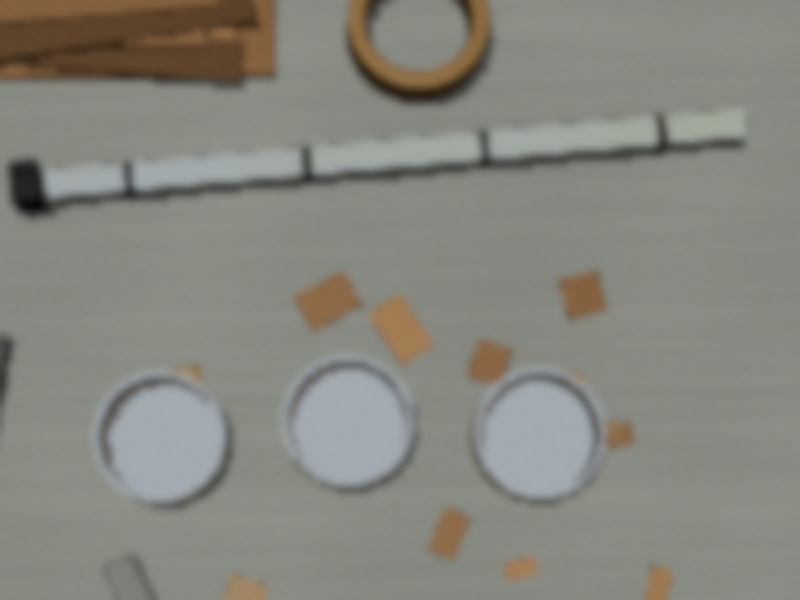

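The crops show the rail marks at crop1 (128,178), (307,162), (484,147) and (661,132). The tray corners are at crop0 (92,212), (370,262), (316,538) and (32,488). With a plain pinhole model the mark spacing comes out about 2% short and the tray about 3% short. That suggests lens distortion, so I'll fit it.

Run:
```python
from h import *
from scipy.optimize import least_squares
im=cv2.imread("pics/top0.png"); g=cv2.cvtColor(im,cv2.COLOR_BGR2GRAY).astype(np.float32)
cr=lambda p,o:(np.array(p,float)+.5)/4-.5+o
guess=cr([(128,178),(307,162),(484,147),(661,132)],[240,150])
d=(guess[3]-guess[0]);d/=np.linalg.norm(d)
n=np.array([-d[1],d[0]])
marks=[]
for m in guess:
    t=np.arange(-6,6.01,.25); pts=m+t[:,None]*d; acc=0
    for s in(-1.5,-.75,0,.75,1.5):
        q=(pts+s*n).astype(np.float32); acc=acc+cv2.remap(g,q[:,0:1],q[:,1:2],cv2.INTER_LINEAR)[:,0]
    w=np.clip(np.median(acc)-acc-10,0,None); w[np.abs(t)>4]=0; marks.append(m+d*(w@t/w.sum()))
    t=np.arange(-8,8.01,.25); q=(marks[-1]+d*11+t[:,None]*n).astype(np.float32)
    print(np.round(cv2.remap(g,q[:,0:1],q[:,1:2],cv2.INTER_LINEAR)[::2,0]).astype(int))
marks=np.array(marks); print(marks,np.linalg.norm(np.diff(marks,axis=0),axis=1))
tray=cr([(92,212),(370,262),(316,538),(32,488)],[150,170])
K,A,e=cam("top")
def undist(uv,k,eq):
    x=(uv-[K[0,2],K[1,2]])/K[0,0]; r=np.linalg.norm(x,axis=1,keepdims=True)
    s=np.tan(r)/r if eq else 1+k*r*r
    return x*s
def world(uv,z,k,eq):
    x=undist(uv,k,eq); D=(A@np.c_[x,np.ones(len(x))].T).T
    return (e+D*((z-e[2])/D[:,2])[:,None])[:,:2]
def place(p,loc):
    c,s=np.cos(p[2]),np.sin(p[2]); return p[:2]+np.array(loc)@np.array([[c,s],[-s,c]])
ry=[(0,.1875),(0,.0625),(0,-.0625),(0,-.1875)]
tc=[(.1,.1),(.1,-.1),(-.1,-.1),(-.1,.1)]
def res(p,eq,full=False):
    a=world(marks,.03,p[6],eq)-place(p[:3],ry); b=world(tray,.022,p[6],eq)-place(p[3:6],tc)
    return (a,b) if full else np.r_[3*a.ravel(),b.ravel()]
for eq in(0,1):
    r=least_squares(res,[.68,-.05,.05,.5,.3,0,0],x_scale=.1,args=(eq,)); a,b=res(r.x,eq,True)
    print(eq,r.x,"\n",np.round(a*1000,1).tolist(),np.round(b*1000,1).tolist())
```

```text
[140 140 140 140 141 142 145 149 153 158 162 165 167 168 168 168 167 167
 164 158 149 133 116  97  83  82  87 101 114 124 132 135 138]
[135 135 136 137 137 138 140 143 147 153 157 161 165 166 167 167 167 166
 163 158 149 134 117  97  84  82  87 100 113 123 131 134 136]
[137 136 135 134 135 135 137 139 146 152 157 162 164 166 166 167 166 165
 162 157 145 131 113  94  83  74  79  88 100 112 120 126 130]
[137 137 137 137 135 135 135 138 144 150 156 161 164 166 166 166 165 164
 161 155 144 131 114  99  93  90 102 113 122 131 134 137 138]
[[271.61299109 194.12603642]
 [316.22829559 190.13766117]
 [360.75160203 186.36407375]
 [405.19562271 182.597329  ]] [44.79321972 44.6829361  44.6033557 ]
0 [ 0.69570696 -0.09277062  0.07625866  0.4913458   0.29382207 -0.19098754
  0.08113886] 
 [[-0.1, 0.5], [0.1, 0.4], [-0.0, 0.1], [0.0, -0.9]] [[-2.6, -0.6], [-2.6, 1.0], [3.3, -0.2], [1.9, -0.2]]
1 [ 0.69653956 -0.09328502  0.07830335  0.49054333  0.29965326 -0.19109691
  0.        ] 
 [[0.0, 1.6], [-0.2, 0.9], [-0.3, 0.1], [0.4, -2.6]] [[-0.5, 1.8], [-1.6, -3.7], [2.5, -3.5], [-0.4, 5.3]]
```

```bash
cat > fit.py <<'E'
from h import *
from scipy.optimize import least_squares
marks=np.array([[271.613,194.126],[316.228,190.138],[360.752,186.364],[405.196,182.597]])
cr=lambda p,o:(np.array(p,float)+.5)/4-.5+o
tray=cr([(92,212),(370,262),(316,538),(32,488)],[150,170])
w=px2w("top",marks,.03); print(w, np.linalg.norm(np.diff(w,axis=0),axis=1))
t=px2w("top",tray,.022); print(t,np.linalg.norm(t-np.roll(t,1,axis=0),axis=1), t.mean(0))
ends=px2w("top",cr([(745,126)],[240,150]),.03); print("end to mark4",np.linalg.norm(ends-w[3]), "exp .060")
# scene view of same predicted points, for cross-check
im=cv2.imread("pics/scene0.png")
for p in np.r_[w,t]:
    u=w2px("scene",p)[0]; cv2.circle(im,tuple(int(round(v*16)) for v in u),20,(0,0,255),1,cv2.LINE_AA,4)
tins=np.array([[.49536,.06881],[.50425,-.05708],[.49369,-.18616]])
for c in tins:
    a=np.linspace(0,2*np.pi,60); q=w2px("scene",np.c_[c[0]+.045*np.cos(a),c[1]+.045*np.sin(a),.035+0*a])
    for u in q: cv2.circle(im,tuple(int(round(v*16)) for v in u),8,(0,255,0),-1,cv2.LINE_AA,4)
cv2.imwrite("pics/ov.png",cv2.resize(im[170:340,170:520],None,fx=2.28,fy=2.28,interpolation=cv2.INTER_CUBIC))
E
python3 fit.py
```

```text
[[ 0.68109525  0.0944493   0.03      ]
 [ 0.6909403  -0.03007999  0.03      ]
 [ 0.70021827 -0.15486505  0.03      ]
 [ 0.70951711 -0.2799393   0.03      ]] [0.12491784 0.1251295  0.12541945]
[[0.60550489 0.36994483 0.022     ]
 [0.56788626 0.1772351  0.022     ]
 [0.37803868 0.21355404 0.022     ]
 [0.41494321 0.40735727 0.022     ]] [0.1941995  0.19634715 0.19329038 0.19728567] [0.49159326 0.29202281 0.022     ]
end to mark4 0.05844632777138194 exp .060
```

View pics/ov.png

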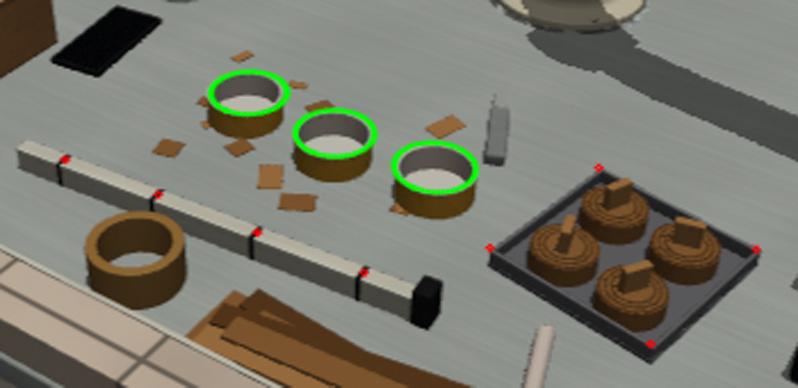

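The pinhole model holds: mark spacing is 124.9–125.4 mm, and the overlay puts the rims and marks from the top camera within about 1–2 px in the scene camera. The rail's top centre lies about 1.5 mm further in +x than the picked marks. I'll grip each tin by its wall, one finger inside and one outside, and slide it.

```bash
cat >> h.py <<'E'
RY=np.array([-.0757,.9971]); RX=np.array([.9971,.0757]); RC=np.array([.6968,-.0925])
spot=[RC-.055*RX+y*RY for y in(.1875,.0625,-.0625,-.1875)]
RAILYAW=np.arctan2(RX[1],RX[0])
def down(a):
    """tool down, y axis (closing) along world angle a; half turn chosen by the last joint's margin"""
    def q(a):
        y=np.array([np.cos(a),np.sin(a),0]); z=np.array([0,0,-1.]); return R.from_matrix(np.c_[np.cross(y,z),y,z]).as_quat()
    return q(a),q(a+np.pi)
def choose(pts,a):
    best=None
    for q in down(a):
        js=[manip.solve_ik(list(p),list(q)) for p in pts]
        if any(j is None for j in js): continue
        s=max(abs(j[6]) for j in js)
        if best is None or s<best[0]: best=(s,q)
    return list(best[1])
def slide(c,t,a):
    """grip wall of tin at c on the side at world angle a, slide to t, press to the rail, release"""
    c,t=np.array(c),np.array(t); off=.0435*np.array([np.cos(a),np.sin(a)])
    p=lambda b,z:[*(b+off),z]
    q=choose([p(c,.15),p(c,.009),p(t,.009),p(t,.15)],a)
    effector.open_jaws(); manip.move_pose(p(c,.15),q); manip.servo_line(p(c,.009),vel=.12)
    effector.close(20); print("gap",manip.current_finger_gap())
    f0=np.array(manip.current_force())[:2]
    manip.servo_line(p(t-.004*RX,.009),vel=.08)
    for d in np.arange(-.003,.0031,.001):
        manip.servo_line(p(t+d*RX,.009),vel=.03); f=(np.array(manip.current_force())[:2]-f0)@RX
        print(round(d,4),round(f,1),end=" ")
        if f<-6: break
    effector.open_jaws(); manip.servo_line(p(t+d*RX,.15),vel=.15)
    print("t",manip.current_clock())
E
python3 - <<'E'
from h import *
print(spot)
slide([.4954,.0688],spot[0],RAILYAW+np.pi+np.radians(45))
im=grab("top","top1")
E
```

```text
[array([0.62776575, 0.09029275]), array([ 0.63722825, -0.03434475]), array([ 0.64669075, -0.15898225]), array([ 0.65615325, -0.28361975])]
gap 0.0033961990406591066
-0.003 -2.7 -0.002 -3.9 -0.001 -2.2 0.0 -3.0 0.001 -2.5 0.002 -3.4 0.003 -3.3 t 11.275
```

Run:
```python
from h import *
manip.move_pose([.45,.0,.2],list(manip.current_tcp_rot()))
a=grab("top"); b=grab("scene")
a=cv2.resize(a[160:290,240:440],None,fx=2,fy=2,interpolation=cv2.INTER_CUBIC); b=cv2.resize(b[190:340,200:400],None,fx=2,fy=2,interpolation=cv2.INTER_CUBIC)
cv2.imwrite("pics/c2.png",np.vstack([a,b]))
```

```text
(no output)
```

View pics/c2.png

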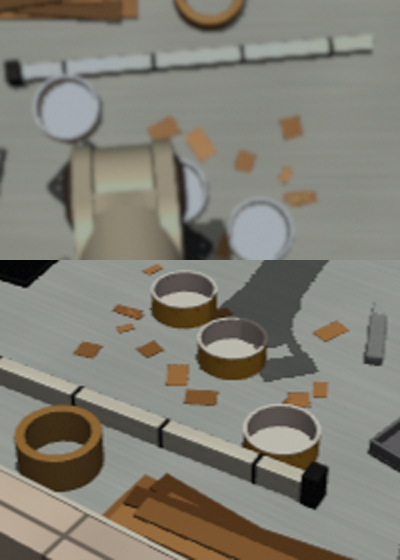

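Tin 1 is at the rail by mark 1, at about (273,213). Tin 3 has moved to about (370,275), so the knock has happened. I'll park the arm aside and re-measure.

```bash
cat >> h.py <<'E'
def park(): manip.move_pose([.30,.42,.25],choose([[.30,.42,.25]],np.pi/2))
def tins():
    g=cv2.cvtColor(grab("top"),cv2.COLOR_BGR2GRAY); m=(g>172).astype(np.uint8); m[:195]=0; m[:,:240]=0; m[:,470:]=0; m[345:]=0
    n,l,st,c=cv2.connectedComponentsWithStats(m); r=[]
    for k in range(1,n):
        if st[k,4]>250: r.append(px2w("top",c[k],.03)[0][:2]); print("tin",c[k].round(1),st[k,4],r[-1].round(4), [tuple(((RX@(r[-1]-s)*1e3).round(1),(RY@(r[-1]-s)*1e3).round(1))) for s in spot if np.linalg.norm(s-r[-1])<.05])
    return r
E
python3 - <<'E'
from h import *
park(); tins(); print(manip.current_clock())
E
```

```text
13.8417
```

```bash
sed -i 's/g=cv2.cvtColor(grab("top"),cv2.COLOR_BGR2GRAY); m=(g>172).astype/g=grab("top").max(2); m=(g>175).astype/' h.py
python3 - <<'E'
from h import *
tins(); im=grab("top"); cv2.imwrite("pics/c3.png",cv2.resize(im[165:315,145:405],None,fx=3,fy=3,interpolation=cv2.INTER_CUBIC))
E
```

```text
tin [274.3 215.1] 467 [0.6216 0.0873] [(np.float64(-6.4), np.float64(-2.6))]
tin [327.1 256.6] 505 [ 0.5038 -0.0575] []
tin [369.2 276.6] 501 [ 0.4473 -0.1719] []
```

View pics/c3.png

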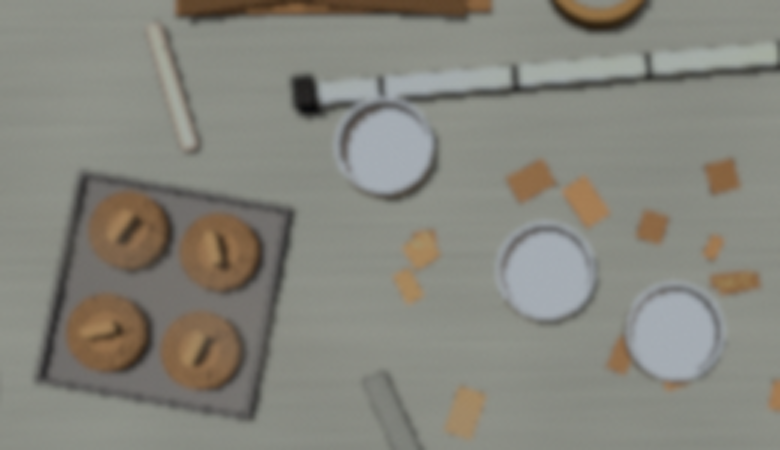

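```bash
cat >> h.py <<'E'
from scipy.optimize import minimize
TH=np.linspace(0,2*np.pi,72,endpoint=False)
def ring(n,g,c,r,z):
    q=w2px(n,np.c_[c[0]+r*np.cos(TH),c[1]+r*np.sin(TH),z+0*TH]).astype(np.float32)
    return cv2.remap(g,q[:,:1],q[:,1:],cv2.INTER_LINEAR)[:,0]
def refine(c0,ims,show=True):
    r=[]
    for names in (["top"],["scene"],["top","scene"]):
        f=lambda c:-sum((np.clip(ring(n,ims[n],c,.0437,.035)-ring(n,ims[n],c,.0495,.035),-25,25)).mean() for n in names)
        G=[(f(c0+np.array([i,j])*.002),i,j) for i in range(-4,5) for j in range(-4,5)]
        b=min(G); o=minimize(f,c0+np.array(b[1:])*.002,method="Nelder-Mead",options=dict(initial_simplex=c0+np.array(b[1:])*.002+np.array([[0,0],[.002,0],[0,.002]])))
        r.append(o.x)
    if show:
        for x in r:
            k=min(spot,key=lambda s:np.linalg.norm(s-x)); print("  ",x.round(4),"rel spot mm",(np.array([RX@(x-k),RY@(x-k)])*1e3).round(1))
    return r[2]
def look():
    im={n:grab(n).max(2).astype(np.float32) for n in("top","scene")}
    g=im["top"]; m=(g>175).astype(np.uint8); m[:195]=0; m[:,:240]=0; m[:,470:]=0; m[345:]=0
    n,l,st,c=cv2.connectedComponentsWithStats(m)
    return [refine(px2w("top",c[k],.03)[0][:2],im) for k in range(1,n) if st[k,4]>250]
E
python3 - <<'E'
from h import *
look()
E
```

```text
[0.6284 0.093 ] rel spot mm [0.9 2.6]
   [0.6248 0.0903] rel spot mm [-2.9  0.2]
   [0.6262 0.0912] rel spot mm [-1.5  1. ]
   [ 0.5113 -0.0549] rel spot mm [-127.1  -10.9]
   [ 0.5057 -0.0579] rel spot mm [-132.9  -13.5]
   [ 0.5085 -0.0563] rel spot mm [-130.   -12.1]Traceback (most recent call last):
  File "<stdin>", line 2, in <module>
  File "h.py", line 75, in look
    return [refine(px2w("top",c[k],.03)[0][:2],im) for k in range(1,n) if st[k,4]>250]
            ~~~~~~^^^^^^^^^^^^^^^^^^^^^^^^^^^^^^^^
  File "h.py", line 64, in refine
    G=[(f(c0+np.array([i,j])*.002),i,j) for i in range(-4,5) for j in range(-4,5)]
        ~^^^^^^^^^^^^^^^^^^^^^^^^^
  File "h.py", line 63, in <lambda>
    f=lambda c:-sum((np.clip(ring(n,ims[n],c,.0437,.035)-ring(n,ims[n],c,.0495,.035),-25,25)).mean() for n in names)
                ~~~^^^^^^^^^^^^^^^^^^^^^^^^^^^^^^^^^^^^^^^^^^^^^^^^^^^^^^^^^^^^^^^^^^^^^^^^^^^^^^^^^^^^^^^^^^^^^^^^^
  File "h.py", line 63, in <genexpr>
    f=lambda c:-sum((np.clip(ring(n,ims[n],c,.0437,.035)-ring(n,ims[n],c,.0495,.035),-25,25)).mean() for n in names)
                             ~~~~^^^^^^^^^^^^^^^^^^^^^^^
  File "h.py", line 58, in ring
    q=w2px(n,np.c_[c[0]+r*np.cos(TH),c[1]+r*np.sin(TH),z+0*TH]).astype(np.float32)
      ~~~~^^^^^^^^^^^^^^^^^^^^^^^^^^^^^^^^^^^^^^^^^^^^^^^^^^^^^
  File "h.py", line 12, in w2px
    K,A,e=cam(n); q=(K@A.T@(np.atleast_2d(p)-e).T).T; return q[:,:2]/q[:,2:]
          ~~~^^^
  File "h.py", line 5, in cam
    c=viewer.get_calibration(n); f=240/np.tan(np.radians(c['vfov'])/2)
ValueError: time passes only in moves, steps and waits
```

```bash
python3 - <<'E'
s=open('h.py').read()
s=s.replace("def cam(n):","import functools\n@functools.lru_cache\ndef cam(n):",1)
s+='''
def seat(k,fmax=8):
    """closed fingers inside the tin on spot k push its far wall square to the rail"""
    p=lambda d,z:[*(spot[k]+d*RX),z]
    q=choose([p(.015,.15),p(.015,.012),p(.035,.012)],RAILYAW+np.pi/2)
    manip.move_pose(p(.015,.15),q); effector.close(10); manip.servo_line(p(.015,.012),vel=.12)
    manip.servo_line(p(.020,.012),vel=.04)
    f0=np.array(manip.current_force())[:2]
    for d in np.arange(.021,.0361,.001):
        manip.servo_line(p(d,.012),vel=.03); f=(np.array(manip.current_force())[:2]-f0)@RX
        print(f"{d*1e3:.0f}:{f:.1f}",end=" ")
        if f<-fmax: break
    manip.servo_line(p(.015,.012),vel=.1); manip.servo_line(p(.015,.15),vel=.2); print("seat t",manip.current_clock())
'''
open('h.py','w').write(s)
E
python3 - <<'E'
from h import *
seat(0); park(); look()
E
```

```text
21:-0.2 22:0.8 23:1.9 24:1.7 25:0.7 26:1.3 27:1.1 28:-1.4 29:-4.7 30:-7.5 31:-9.1 seat t 22.7167
   [0.6281 0.0913] rel spot mm [0.5 0.9]
   [0.6256 0.0886] rel spot mm [-2.3 -1.5]
   [0.6265 0.0893] rel spot mm [-1.4 -0.9]
   [ 0.5115 -0.0547] rel spot mm [-126.9  -10.8]
   [ 0.5058 -0.0579] rel spot mm [-132.9  -13.6]
   [ 0.5084 -0.0563] rel spot mm [-130.1  -12.1]
   [ 0.4542 -0.174 ] rel spot mm [-193.1   -0.4]
   [ 0.4477 -0.176 ] rel spot mm [-199.7   -1.9]
   [ 0.4506 -0.1748] rel spot mm [-196.7   -0.9]
```

Run:
```python
from h import *
slide([.5075,-.0568],spot[1],RAILYAW+np.pi); seat(1)
slide([.4500,-.1749],spot[2],RAILYAW+np.pi); seat(2)
park(); look(); grab("top","top4"); print(manip.current_clock())
```

```text
gap 0.003104808693018005
-0.003 -4.4 -0.002 -3.9 -0.001 -4.1 0.0 -5.1 0.001 -4.7 0.002 -4.9 0.003 -7.7 t 36.6
21:1.1 22:-0.5 23:1.1 24:1.3 25:-0.6 26:0.1 27:0.4 28:-0.0 29:-3.3 30:-6.3 31:-8.6 seat t 44.775
gap 0.004601566843706502
-0.003 -2.8 -0.002 -3.0 -0.001 -2.9 0.0 -2.5 0.001 -3.5 0.002 -6.3 t 56.9833
21:0.1 22:0.5 23:0.5 24:0.6 25:0.2 26:1.3 27:0.3 28:-2.3 29:-4.3 30:-6.9 31:-9.1 seat t 65.1667
   [ 0.639  -0.0338] rel spot mm [1.8 0.4]
   [ 0.6351 -0.0365] rel spot mm [-2.2 -1.9]
   [ 0.6365 -0.0355] rel spot mm [-0.8 -1.1]
   [0.6281 0.0912] rel spot mm [0.5 0.9]
   [0.6257 0.0886] rel spot mm [-2.2 -1.5]
   [0.6266 0.0894] rel spot mm [-1.3 -0.8]
67.7667
```

Run:
```python
from h import *
a=cv2.imread("pics/top4.png"); b=grab("scene"); g=a.max(2)
print([int(g[v,360]) for v in range(205,235,3)])
a=cv2.resize(a[165:315,145:425],None,fx=2,fy=2,interpolation=cv2.INTER_CUBIC); b=cv2.resize(b[200:340,220:500],None,fx=2,fy=2,interpolation=cv2.INTER_CUBIC)
cv2.imwrite("pics/c5.png",np.vstack([a,b]))
im={n:grab(n).max(2).astype(np.float32) for n in("top","scene")}; refine(spot[2],im)
```

```text
[175, 176, 177, 177, 178, 155, 87, 136, 138, 137]
   [ 0.6479 -0.1584] rel spot mm [1.3 0.5]
   [ 0.644  -0.1602] rel spot mm [-2.8 -1. ]
   [ 0.6454 -0.1592] rel spot mm [-1.3 -0.1]
```

View pics/c5.png

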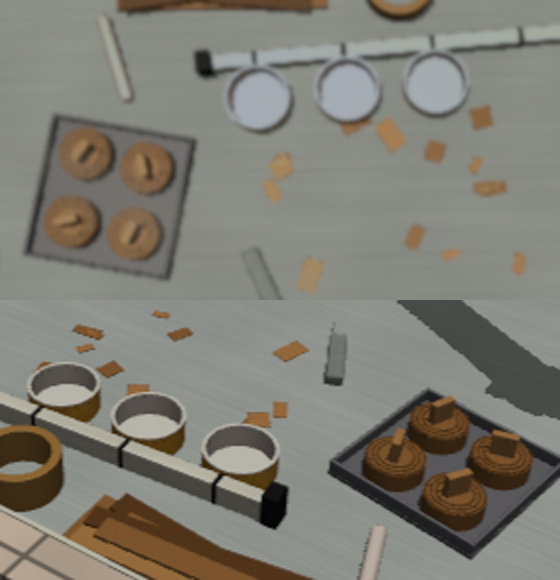

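The row stands: three tins at marks 1–3, each within about 2 mm by the combined fit. Next I'll locate the inserts and their tabs.

```bash
cat > ins.py <<'E'
from h import *
def samp(n,g,c,a,lx,ly,z=.059):
    X,Y=[v.ravel() for v in np.meshgrid(lx,ly)]
    q=w2px(n,np.c_[c[0]+X*np.cos(a)-Y*np.sin(a),c[1]+X*np.sin(a)+Y*np.cos(a),z+0*X]).astype(np.float32)
    return cv2.remap(g,q[:,:1],q[:,1:],cv2.INTER_LINEAR)[:,0].mean()
LX=np.linspace(-.013,.013,9)
def score(ims,c,a):
    s=0
    for n,w in(("top",1),("scene",1)):
        g=ims[n]; i=samp(n,g,c,a,LX,[-.0035,0,.0035])
        o=(samp(n,g,c,a,LX,[-.0085])+samp(n,g,c,a,LX,[.0085])+samp(n,g,c,a,[-.0185,.0185],[-.003,0,.003]))/3
        s+=w*(i-o)
    return s
def inserts():
    raw={n:grab(n) for n in("top","scene")}; ims={n:cv2.GaussianBlur(raw[n],(0,0),.7)[:,:,2].astype(np.float32) for n in raw}
    h=cv2.cvtColor(raw["top"],cv2.COLOR_BGR2HSV); m=((h[...,0]<22)&(h[...,1]>75)).astype(np.uint8); m[:222]=0;m[310:]=0;m[:,:155]=0;m[:,245:]=0
    m=cv2.morphologyEx(m,cv2.MORPH_CLOSE,np.ones((5,5),np.uint8))
    n,l,st,cc=cv2.connectedComponentsWithStats(m); out=[]
    for k in range(1,n):
        if st[k,4]<300: continue
        (u,v),rad=cv2.minEnclosingCircle(np.argwhere(l==k)[:,::-1].astype(np.float32)); c=px2w("top",cc[k],.026)[0][:2]
        b=max((score(ims,c+np.array([i,j])*.002,a),*(c+np.array([i,j])*.002),a) for a in np.radians(range(0,180,10)) for i in range(-3,4) for j in range(-3,4))
        o=minimize(lambda p:-score(ims,p[:2],p[2]),b[1:],method="Nelder-Mead",options=dict(initial_simplex=np.array(b[1:])+np.array([[0,0,0],[.002,0,0],[0,.002,0],[0,0,.1]])))
        print("disc",c.round(4),"px",st[k,:5],"tab",o.x[:2].round(4),"deg",np.degrees(o.x[2]).round(1),"score",round(-o.fun,1)); out.append((c,o.x))
    return raw,out
if __name__=="__main__":
    raw,out=inserts()
    for n in raw:
        for c,x in out:
            for z,col in((.059,(0,255,0)),):
                r=np.array([[.015,.005],[-.015,.005],[-.015,-.005],[.015,-.005]]); C,S=np.cos(x[2]),np.sin(x[2])
                q=w2px(n,np.c_[x[:2]+r@np.array([[C,S],[-S,C]]),[z]*4])
                raw[n+"o"]=raw.get(n+"o",[])+[q]
    v=[]
    for n,(x0,y0) in(("top",(155,220)),("scene",(375,235))):
        i=cv2.resize(raw[n][y0:y0+85,x0:x0+130],None,fx=5,fy=5,interpolation=cv2.INTER_CUBIC)
        j=i.copy()
        for q in raw[n+"o"]: cv2.polylines(j,[((q-[x0,y0]+.5)*5*16).astype(np.int32)],True,(0,255,0),1,cv2.LINE_AA,4)
        v.append(j)
    im=np.vstack(v); cv2.imwrite("pics/c6.png",cv2.resize(im,None,fx=.7,fy=.7,interpolation=cv2.INTER_AREA))
E
sed -i 's/for n in raw:$/for n in ("top","scene"):/' ins.py; python3 ins.py
```

```text
disc [0.5415 0.2847] px [ 175  229   57   33 1079] tab [0.5462 0.294 ] deg -3.7 score 19.1
disc [0.4576 0.3454] px [167 263  27  26 553] tab [0.4586 0.3464] deg 98.3 score 67.1
disc [0.4397 0.2599] px [199 269  26  26 535] tab [0.4401 0.2606] deg 156.5 score 59.6
```

View pics/c6.png

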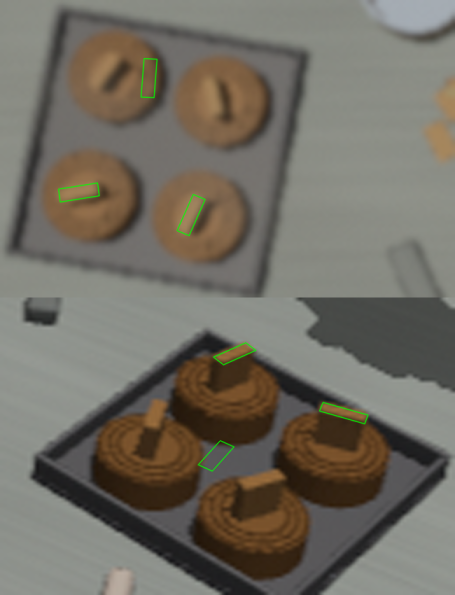

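The overlay fits both lower inserts in both views. The upper two merged into one blob, so I'll drop the closing step and compute finger clearances.

```bash
sed -i 's/cv2.MORPH_CLOSE,np.ones((5,5)/cv2.MORPH_OPEN,np.ones((5,5)/' ins.py
cat > clr.py <<'E'
from ins import *
def clear(out):
    r=lambda lx,ly:np.array([(x,y) for x in np.linspace(-lx,lx,9) for y in np.linspace(-ly,ly,9)])
    rot=lambda p,a:p@np.array([[np.cos(a),np.sin(a)],[-np.sin(a),np.cos(a)]])
    for i,(c,x) in enumerate(out):
        F=np.vstack([x[:2]+rot(r(.0095,.0095)+[0,s*.0555],x[2]) for s in(1,-1)])
        d=[np.linalg.norm(F[:,None]-(y[:2]+rot(r(.015,.005),y[2]))[None],axis=2).min()*1e3 for j,(_,y) in enumerate(out) if j!=i]
        print(i,"finger-tab clearance mm",np.round(d,1))
if __name__=="__main__": clear(inserts()[1])
E
python3 clr.py
```

```text
disc [0.5524 0.3268] px [175 229  26  25 527] tab [0.551  0.3286] deg 144.9 score 77.7
disc [0.5303 0.2428] px [205 237  27  25 532] tab [0.5296 0.2442] deg 11.7 score 69.4
disc [0.4574 0.3454] px [167 263  27  26 552] tab [0.4586 0.3463] deg 98.5 score 67.3
disc [0.4395 0.26  ] px [199 270  26  25 529] tab [0.4402 0.2605] deg 156.7 score 59.8
0 finger-tab clearance mm [21.9 62.3 54.4]
1 finger-tab clearance mm [25.  49.  61.8]
2 finger-tab clearance mm [17.2 96.3 60.6]
3 finger-tab clearance mm [63.4 70.6  6.9]
```

```bash
cat > put.py <<'E'
from h import *
def put(x,k):
    a=x[2]+np.pi/2; P=lambda z:[x[0],x[1],z]; t=spot[k]-.0005*RX; T=lambda z:[t[0],t[1],z]
    q=choose([P(.16),P(.041)],a); effector.open_jaws()
    manip.move_pose(P(.16),q); manip.servo_line(P(.041),vel=.15); effector.close(25); g=manip.current_finger_gap()
    manip.servo_line(P(.16),vel=.2); q2=choose([T(.16),T(.039)],RAILYAW+np.pi/2)
    manip.move_pose(T(.16),q2); print("gap",g,manip.current_finger_gap())
    manip.servo_line(T(.055),vel=.15); manip.servo_line(T(.042),vel=.05); f0=manip.current_force()[2]; fs=[]
    for z in(.041,.040,.039,.038,.037):
        manip.servo_line(T(z),vel=.02); fs.append(round(manip.current_force()[2]-f0,1))
        if fs[-1]>4: break
    print("fz",fs); effector.open_jaws(); manip.servo_line(T(.16),vel=.2); print("t",manip.current_clock())
E
python3 - <<'E'
from put import *
put([.5296,.2442,np.radians(11.7)],0)
park()
a=grab("top");b=grab("scene")
a=cv2.resize(a[165:315,145:425],None,fx=2,fy=2,interpolation=cv2.INTER_CUBIC); b=cv2.resize(b[200:340,220:500],None,fx=2,fy=2,interpolation=cv2.INTER_CUBIC)
cv2.imwrite("pics/c7.png",np.vstack([a,b]))
E
```

```text
gap 0.009796183199968882 0.0095120385662779
fz [np.float64(-1.1), np.float64(-0.7), np.float64(0.0), np.float64(6.0)]
t 79.9
```

View pics/c7.png

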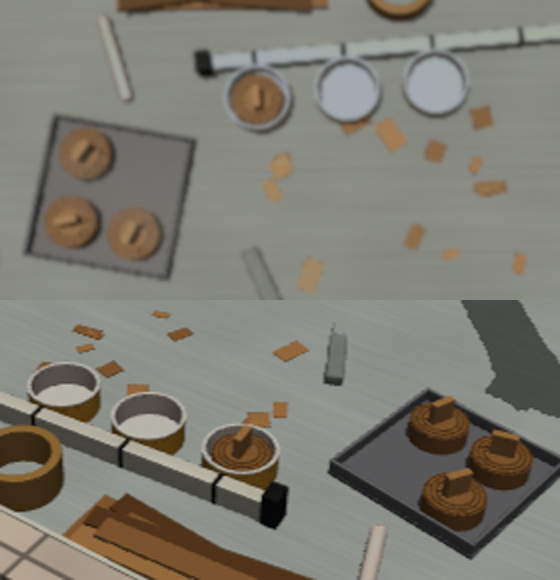

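The first insert sits level in tin 1 at c7 (258,98). The other inserts in the tray haven't moved. I'll place the other two.

Run:
```python
from put import *
put([.5510,.3286,np.radians(144.9)],1)
put([.4586,.3463,np.radians(98.5)],2)
park()
im={n:grab(n) for n in("top","scene")}; f={n:im[n].max(2).astype(np.float32) for n in im}
for k in range(3): refine(spot[k],f)
a=cv2.resize(im["top"][165:315,145:425],None,fx=2,fy=2,interpolation=cv2.INTER_CUBIC); b=cv2.resize(im["scene"][200:340,220:500],None,fx=2,fy=2,interpolation=cv2.INTER_CUBIC)
cv2.imwrite("pics/c8.png",np.vstack([a,b]))
```

```text
gap 0.009939041213699528 0.010028631762474365
fz [np.float64(-1.0), np.float64(-0.7), np.float64(-0.1), np.float64(4.9)]
t 91.75
gap 0.00971366593816334 0.009477889571553148
fz [np.float64(-0.4), np.float64(-0.8), np.float64(-0.8), np.float64(5.1)]
t 102.7417
   [0.6281 0.0915] rel spot mm [0.5 1.2]
   [0.6258 0.0888] rel spot mm [-2.1 -1.4]
   [0.6265 0.0895] rel spot mm [-1.3 -0.7]
   [ 0.6391 -0.0338] rel spot mm [1.9 0.4]
   [ 0.6351 -0.0362] rel spot mm [-2.3 -1.7]
   [ 0.6368 -0.035 ] rel spot mm [-0.4 -0.7]
   [ 0.6476 -0.1583] rel spot mm [1.  0.6]
   [ 0.6442 -0.1601] rel spot mm [-2.5 -0.9]
   [ 0.6458 -0.1591] rel spot mm [-0.9 -0. ]
```

View pics/c8.png

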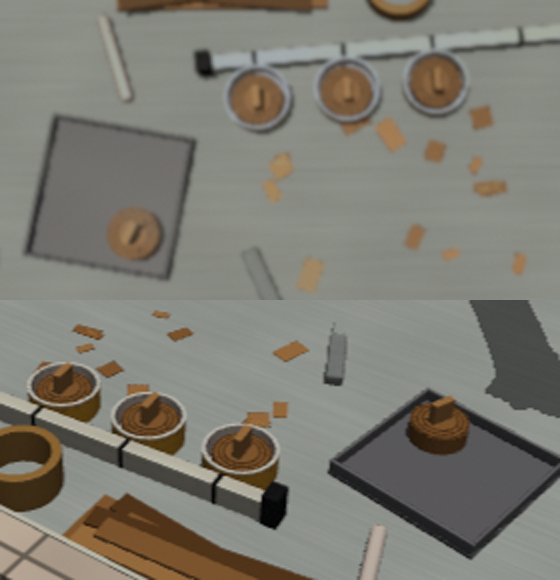

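All three tins are on marks 1–3, each with a level insert. The spare stands in the tray and the bystanders haven't moved.

```bash
python3 -c "
from bench import manip
manip.sleep(0.5); print(manip.hand_in())"
```

```text
the job is handed in; nothing more can be done
None
```

The job is handed in at about 105 s: three tins (the fourth was absent) stand against the rail on marks 1–3, within about 3 mm in either camera. Each holds a level insert, the spare is still in the tray, and the hand-in returned no verdict.

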